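# Push the bearing rings home along the rail and bolt them in

### The arm

A 7-joint arm with a two-finger parallel gripper is mounted at the origin on a cart in front of the work surface, level with it; the furniture and walls round the work are solid. World frame = base frame: x ahead of the robot, y to its left, z up, the work surface at z = 0. Lengths are in mm, angles in rad, forces in N, time in s.
With the tool pointing down it reaches from about 400 to 875 mm from the base axis. Payload 4.4 kg.
Tool frame: the origin (TCP) lies on the centre line of the jaws, within the pads' length; the fingertips stand 25 mm ahead of it and the grasp point (between the pads) lies 6 mm ahead of it (ctrl.finger_overhang is the distance from the TCP to the fingertips, in mm); z points along the fingers, y is the line along which they close (so a half turn about z gives the same grasp; the last joint's range is limited). The gripper opens to 85 mm and grips with 20 to 120 N. Pads are 22 mm wide; open, the fingers measure 114 mm over their backs; the gripper's body (76 mm by 85 mm) begins 54 mm behind the grasp point. The pads swing forward as they close: fully open they stand 13 mm farther back than shut.
Start: joints at [1.161, 0.628, 0.038, 1.517, -0.027, 0.996, -0.02], TCP at [219.121, -611.967, 256.313] pointing down, gripper open.
Joint ranges: [-3.06, 3.06], [-0.37, 2.12], [-1.25, 1.32], [0.18, 2.47], [-1.1, 4.24], [0.23, 1.98], [-2.94, 2.94]. Speed limits (rad/s): [2.57, 2.57, 3.14, 3.14, 3.14, 3.14, 3.14].

### API

Orientations are given as [roll, pitch, yaw] about the fixed x, y, z axes, in that order (R = Rz(yaw) Ry(pitch) Rx(roll)).
In Python, from cell import ctrl gives the robot as it stands. The module is installed in compiled form; this text tells all that it offers.
- The arm moves only by the tool play_rows, never from a script. Its argument "targets" is a list of rows, each a list of 5 numbers: the closure, from 0 (fully open) to 1 (shut), then the shift along the tool's x, y, z in cm, then the turn about the tool's z in degrees. In form: [[gripper, dx, dy, dz, spin], ...]. A call has 1 to 10 rows; each row is the pose to reach, as a shift and turn from the pose commanded when the call began, along the tool's axes at that moment; what a row does not reach only later rows make up. A row lasts 1/10 s, in which the tool goes at most 50 mm and 8.59 degrees, less where a joint would pass 70% of its speed; a pose out of reach is approached as far as the arm can. A call with a gripper value outside its range is refused whole. The fingers move at their own pace and stop on an object; the grip force is fixed at half the most. Time passes only in rows, so rows that repeat a pose let the fingers close. It gives the time, the measured TCP pose, the force, the opening and the grip force at its end, in the units of the state.
- ctrl.read_state(): the state, without advancing time (a new reading comes with each control period).
- ctrl.get_image(name): name is "side" or "top" or "wrist"; returns (picture, depth): 480x640x3 uint8, red, green, blue; 480x640 float32, mm along the optical axis (not along the pixel's ray), 0 where there is no reading.
- ctrl.calibration(name): a dict with "vfov" (degrees; the focal length in pixels is half the picture's height over the tangent of half this angle, whatever the lens; pixels are square), "cx", "cy" (the principal point, pixels), "k1" (the pictures are not rectified: a ray, as slopes to the right and down, at radius r is drawn at 1 + k1 r^2 times it, then the intrinsics apply), "extrinsics" (4x4, takes a point from camera to world coordinates); the wrist camera has in their place "mount" (4x4, takes a point from camera to tool coordinates, whose origin is the TCP and whose axes are the flange's). Camera axes: x right, y down, z forward; pixel columns grow to the right and rows downward; lengths in mm; the calibration is good to about 2 mm. A picture is of the moment at which its call begins: read the wrist's pose just before it. calibration takes no time and is no camera call.
- ctrl.finish_job(): hands the job in; it is judged then, once.
Trained networks look in the newest picture that a camera, given by its name, has taken for a name from the list of things; names that differ only in an ending like _2 or _b are one class to them, and where a whole thing is asked for, a point or a joint stands for the part that bears it (a point fixed in the world has none). Each returns a list of dicts, best first, with "confidence" (0 to 1); they miss things now and then, are a little off and sometimes report something else, mostly with a low value. They report only what shows in the picture. A call takes as long as a camera call. They do not tell look-alikes from the thing itself.
- ctrl.search_frame(camera, name): "bbox" ([left, top, right, bottom] in pixels, round what is visible of it).
- ctrl.trace(camera, name): "pixels" (480x640 bool, what is visible of it) and "bbox" ([left, top, right, bottom] in pixels, round what is visible of it).
The state is a dict: "clock": time; "qpos": joint angles; "qd": joint speeds; "tau": joint torques, N m; "eef_pos": TCP position; "tool_rot": TCP orientation; "force": force on the tool from outside, world axes, zero at the start; "torque": the same for the moment, N m; "width": finger opening in mm; "gripper_force": force on a finger pad.
Only numpy, scipy, OpenCV 4.12 (cv2) and the standard library are available. Lean on these libraries where they do the work, as an engineer would, in place of code of your own. Each camera call takes 0.05 s, during which the arm holds its last target. There are 200 camera calls.

### The job

Three bearing rings lie touching in a row in the rail. Push the rear ring along the rail with your fingertips so that the whole row slides as one train, staying together, until the front ring is up against the end stop; then push the keeper bolt fully in across the rail behind them, so they cannot slide back. Only push, lift nothing, and leave the spare ring and the other things round the rail where they are.

Things in the scene. Friction and masses are not known exactly. Their poses are not given: they have to be found in the camera images.
- rail: grey-painted steel channel fixed to the bench, open at its rear end, inside 420 mm long and 88 mm wide; floor 5 mm thick, walls 5 mm thick, 22 mm high over the bench. Origin at bench level on the centre line, 210 mm from the open end and from the end stop. +y points along it to the stop, +x across it to the keeper side, away from the robot. Row home: ring axes at y = 168, 84 and 0 mm.
- stop_face (a point): middle of the flat face of the dark steel end stop that the front ring must meet, at rail y = +210 mm, 21 mm above the bench; the stop is 88 mm wide, its top 39 mm above the bench. Axes as the rail.
- ring_rear: rusty brown bearing ring, 84 mm across, 32 mm high, 46 mm hole, about 0.3 kg, lying flat in the rail on its floor; origin on its axis at its underside. The rearmost of the row, nearest the open end; the rail behind it is clear for at least 45 mm.
- ring_mid: rusty brown bearing ring, 84 mm across, 32 mm high, 46 mm hole, about 0.3 kg, lying flat in the rail on its floor; origin on its axis at its underside. The middle one of the row.
- ring_front: rusty brown bearing ring, 84 mm across, 32 mm high, 46 mm hole, about 0.3 kg, lying flat in the rail on its floor; origin on its axis at its underside. The front one of the row, 60 to 110 mm short of the end stop at the start.
- keeper (a joint): travel (m) of the keeper bolt, a steel bar 14 mm wide, 12 mm high, that slides across the rail along rail -x through a guide on the far wall, centre line at rail y = -53 mm. 0 = drawn out, tip in the wall; 0.052 = fully in, at its limit, tip just past the rail's centre line, 4 mm behind the rear ring of a row that is home. About 3 N of friction; stays where left.
- keeper_post (a point): top of the upright post (14 mm thick, head 18 mm) on the outer end of the keeper bolt, to push it by; 50 mm above the bench. At joint 0 it stands at rail x = 122 mm, fully in at 70 mm. The bar at its foot is 20 mm above the bench at the top; the guide at the wall is 26 mm high and ends at x = 65 mm. The bench beyond the post is clear for 40 mm.
- spare_ring: another ring of the same size lying on the bench outside the rail, on the far side by the open end; leave it. Origin at its underside.
- roll_of_tape: black roll of tape, 55 mm across, 19 mm high, on the bench on the robot's side of the rail; leave it. Origin at its underside.
- plug_a: spark plug, 68 mm long, 20 mm thick, on the bench on the far side of the rail; leave it. Origin at its underside.
- plug_b: second spark plug of the same kind, farther along towards the end stop; leave it. Origin at its underside.
- short_spanner: short combination spanner, 89 x 32 x 8 mm, on the bench on the robot's side of the rail; leave it. Origin at its underside.
Things that resemble listed ones, but are neither listed nor needed, are in the scene too. What is shaped like the ring_rear but pink is not meant. Leave any red look-alike of the ring_front alone.

How it is judged (in metres and radians):
On the way, in this order (a step that is already met when the one before it is completed fails the run):
1. the row of three rings is up against the end stop (within 6 mm), the keeper bolt still drawn out (y of ring_rear in the frame of rail above -0.006 m and x of ring_rear in the frame of rail between -0.005 and 0.005 m and z of each of ring_rear, ring_mid, ring_front in the frame of rail below 0.01 m and angle between each of ring_rear, ring_mid, ring_front's own z axis and vertical below 0.08 rad and y of ring_mid in the frame of rail above 0.078 m and x of ring_mid in the frame of rail between -0.005 and 0.005 m and y of ring_front in the frame of rail above 0.162 m and x of ring_front in the frame of rail between -0.005 and 0.005 m and value of joint keeper below 0.012 m), for 0.2 s.
2. the keeper bolt is pushed in across the rail (value of joint keeper above 0.045 m), for 0.2 s.
At the end, for the whole second after the job is handed in: All three rings lie flat in the rail, at rest, each within 6 mm of its place in a closed row against the end stop, and the keeper bolt is in behind them by at least 45 of its 52 mm (y of ring_rear in the frame of rail above -0.006 m and x of ring_rear in the frame of rail between -0.005 and 0.005 m and z of each of ring_rear, ring_mid, ring_front in the frame of rail below 0.01 m and angle between each of ring_rear, ring_mid, ring_front's own z axis and vertical below 0.08 rad and y of ring_mid in the frame of rail above 0.078 m and x of ring_mid in the frame of rail between -0.005 and 0.005 m and y of ring_front in the frame of rail above 0.162 m and x of ring_front in the frame of rail between -0.005 and 0.005 m and value of joint keeper above 0.045 m and linear speed of each of ring_rear, ring_mid, ring_front below 0.01 m/s); the robot touches nothing.
It fails at once if a ring of the row is lifted more than 10 mm or tipped more than 0.35 rad (z of any of ring_rear, ring_mid, ring_front in the frame of rail above 0.015 m or angle between any of ring_rear, ring_mid, ring_front's own z axis and vertical above 0.35 rad).
It fails at once if the row comes apart: a gap of more than 12 mm opens between neighbouring rings (distance between ring_rear and ring_mid above 0.096 m or distance between ring_mid and ring_front above 0.096 m).
It fails at once if the spare ring, tape, a spark plug or the spanner is moved more than 20 mm (distance of any of spare_ring, roll_of_tape, plug_a, plug_b, short_spanner from where it was at the start of the episode above 0.02 m).
It also fails if it takes over 38 s, if anything falls off the work surface, if the arm or the gripper's body presses on something with over 40 N, if the wrist force passes 120 N, or if a joint passes its speed limit or range.

## Working session

There is one attempt and no reset: what is moved stays moved. The work goes in short steps, Python scripts to look and compute and a tool call to move; the robot and the scene stay as the last step left them, time stands still between calls to the robot, and variables do not carry over. Pictures are saved under pics/ and viewed, at most 10 in all, crops included, and the job is handed in when it is done.

Besides the shell and the picture viewer there is one more tool, called after "Request:" as name([rows], argument=value, ...), one row to a line, values as JSON. play_rows: Moves the arm, as the interface text tells. Its arguments: {"type":"object","properties":{"targets":{"type":"array"}},"required":["targets"]}

```bash
mkdir -p pics; cat > h.py <<'E'
import numpy as np, cv2
from cell import ctrl
def K(c):
    f=240/np.tan(np.radians(c['vfov'])/2); return np.array([[f,0,c['cx']],[0,f,c['cy']],[0,0,1]])
def pts(name,uv,depth=None,z=None):
    c=ctrl.calibration(name); uv=np.atleast_2d(np.float64(uv))
    T=np.array(c['extrinsics'])
    s=cv2.undistortPoints(uv[:,None],K(c),np.array([c['k1'],0,0,0,0.]))[:,0]
    d=np.c_[s,np.ones(len(s))]
    if depth is not None: return (d*depth[uv[:,1].astype(int),uv[:,0].astype(int)][:,None])@T[:3,:3].T+T[:3,3]
    w=d@T[:3,:3].T; return w*((z-T[2,3])/w[:,2])[:,None]+T[:3,3]
def proj(name,P):
    c=ctrl.calibration(name);T=np.linalg.inv(np.array(c['extrinsics']))
    p=np.atleast_2d(P)@T[:3,:3].T+T[:3,3]
    return cv2.projectPoints(p,np.zeros(3),np.zeros(3),K(c),np.array([c['k1'],0,0,0,0.]))[0][:,0]
E
python3 - <<'E'
from h import *
s=ctrl.read_state();print(s)
for n in('top','side'):
    im,d=ctrl.get_image(n);cv2.imwrite(f'pics/{n}0.png',im[:,:,::-1]);np.savez(f'{n}0.npz',im=im,d=d)
    print(n,ctrl.calibration(n))
    for k in('ring_rear','keeper','rail'):
        for r in ctrl.search_frame(n,k):print(k,np.round(r['bbox']),round(r['confidence'],2))
E
```

```text
{'clock': 0.0, 'qpos': array([ 1.16119765,  0.62935019,  0.03843754,  1.51838727, -0.02697744,
        0.99633894, -0.01996769]), 'qd': array([ 0.0017473 , -0.00051597, -0.00069178, -0.00055065, -0.00184606,
        0.00071778,  0.00059286]), 'tau': array([ 3.80675292e-04, -5.63395035e+01,  1.22618169e+00, -1.93442702e+01,
        1.09597453e-02,  1.06152578e-02,  6.23443697e-06]), 'eef_pos': array([ 218.91374087, -611.38786973,  255.38020238]), 'tool_rot': array([-3.13962731e+00,  4.31499932e-05,  3.43846446e-01]), 'force': array([-0.38271978,  0.78288978,  0.34777201]), 'torque': array([-0.03424873, -0.06327036, -0.00107246]), 'gripper_force': 0.0, 'width': 85.01831817518845}
top {'vfov': 45.86620892050851, 'cx': 314.6971714685531, 'cy': 236.01101869638802, 'k1': -0.03875085978773883, 'extrinsics': array([[ 6.42877296e-03, -9.97477907e-01,  7.06858926e-02,
         4.67774372e+02],
       [-9.99944748e-01, -5.82455495e-03,  8.75072604e-03,
        -2.50549818e+01],
       [-8.31694203e-03, -7.07382435e-02, -9.97460239e-01,
         1.21278736e+03],
       [ 0.00000000e+00,  0.00000
[... 238 characters left out ...]
1. 196. 433. 326.] 0.87
side {'vfov': 51.41879174958453, 'cx': 324.9147385821348, 'cy': 242.31654934239674, 'k1': 0.011420669653917168, 'extrinsics': array([[ 9.99228571e-01, -3.12492130e-03, -3.91471219e-02,
         6.11718208e+02],
       [ 3.44325916e-02, -4.09653749e-01,  9.11591028e-01,
        -9.64613552e+02],
       [-1.88854155e-02, -9.12235738e-01, -4.09230131e-01,
         4.92185034e+02],
       [ 0.00000000e+00,  0.00000000e+00,  0.00000000e+00,
         1.00000000e+00]])}
ring_rear [155. 334. 211. 384.] 0.97
ring_rear [283. 275. 326. 312.] 0.68
ring_rear [318. 257. 353. 285.] 0.65
keeper [331. 258. 355. 286.] 0.63
rail [240. 221. 358. 341.] 0.96
rail [215. 255. 247. 272.] 0.56
```

View pics/top0.png

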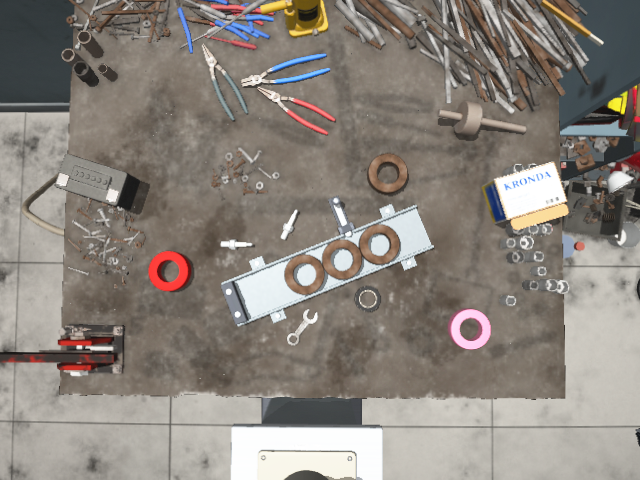

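View pics/side0.png

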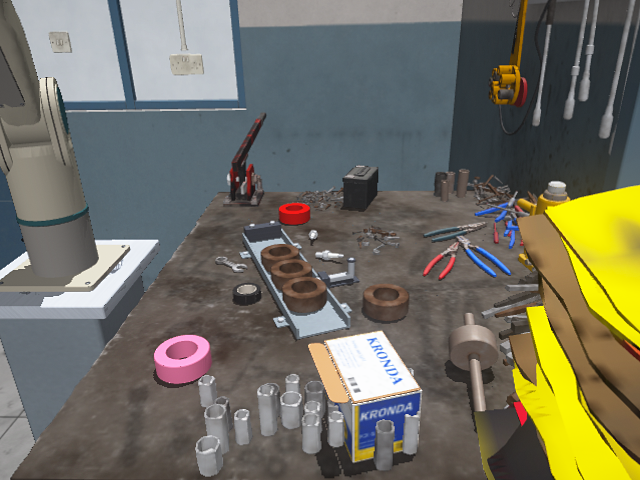

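Top view: the three brown rings in the rail at (380,244), (342,260), (305,275). The stop is at (233,303), the keeper post at (336,203) and the spare ring at (388,173). The pink ring (470,329) and red ring (169,271) are look-alikes. The rear ring is the rusty one at (380,244), because it is in the rail and nearest the open end.

```bash
cat > loc.py <<'E'
from h import *
def locate(im,d):
    v,u=np.mgrid[150:350,200:460]; uv=np.c_[u.ravel(),v.ravel()]
    P=pts('top',uv,depth=d); C=im[uv[:,1],uv[:,0]].astype(int)
    return uv,P,C
E
python3 - <<'E'
from loc import *
from scipy.optimize import least_squares
z=np.load('top0.npz');im,d=z['im'],z['d']
uv,P,C=locate(im,d)
bench=np.median(P[:,2]);print('bench z',bench)
brown=(C[:,0]-C[:,2]>25)&(P[:,2]>bench+24)
for c in [(380,244),(342,260),(305,275),(388,173)]:
    m=brown&(np.hypot(uv[:,0]-c[0],uv[:,1]-c[1])<24)
    q=P[m]; h=np.median(q[:,2]); q=q[abs(q[:,2]-h)<6]
    r=np.hypot(*(q[:,:2]-q[:,:2].mean(0)).T)
    # annulus fit: ring of radii 23..42 -> mean of |p-c| about 32.5
    s=least_squares(lambda x:np.hypot(q[:,0]-x[0],q[:,1]-x[1])-33.5,q[:,:2].mean(0)).x
    print(c,len(q),round(h,1),s.round(1),q[:,:2].mean(0).round(1))
# rail corners at wall tops z=22 : segmentation
for n in('rail','keeper'):
    ctrl.get_image('top')
    for r in ctrl.trace('top',n)[:1]:
        m=r['pixels']; vv,uu=np.nonzero(m); print(n,r['confidence'],len(uu))
        if n=='rail':
            rc=cv2.minAreaRect(np.c_[uu,vv].astype(np.float32)); b=cv2.boxPoints(rc); print(b, pts('top',b,z=22).round(1))
        q=P[[ (m[y,x]) for x,y in uv]]
        print(np.percentile(q[:,2],[1,50,99]))
        if n=='keeper':
            t=q[q[:,2]>bench+40];print('post',len(t),t.mean(0))
cv2.imwrite('pics/crop.png',cv2.resize(im[160:340,200:460,::-1],None,fx=3,fy=3,interpolation=cv2.INTER_CUBIC))
E
```

```text
bench z 0.4196967126956679
(380, 244) 825 35.7 [ 535.1 -147.5] [ 535.2 -147.1]
(342, 260) 865 35.8 [503.8 -70.9] [504.1 -71.5]
(305, 275) 824 36.2 [472.7   5.4] [472.8   4.7]
(388, 173) 808 30.9 [ 686.3 -167.1] [ 686.3 -166.9]
rail 0.85 7445
[[205.02208 249.57318]
 [401.8747  170.24454]
 [436.27924 255.6188 ]
 [239.42664 334.94745]] [[ 522.2  216.4   22. ]
 [ 693.2 -198.7   22. ]
 [ 512.4 -270.1   22. ]
 [ 344.4  141.    22. ]]
[-1.29013668  5.09619572 45.07770111]
keeper 0.5 241
[-0.17910317 19.37358219 51.85096999]
post 55 [623.9154145  -56.9919774   48.93612923]
```

View pics/crop.png

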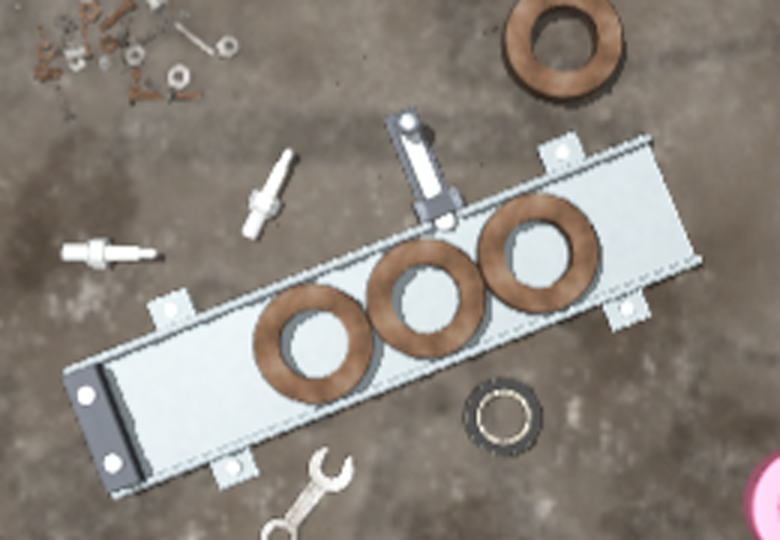

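The crop confirms it. Three rusty rings sit touching in the rail, with the rear one at crop (540,253), or (380,244) in the full picture. Post head at crop (408,121), rail open-end corners at (652,138) and (702,262), stop corners at (65,370) and (115,497).

```bash
python3 - <<'E'
from loc import *
z=np.load('top0.npz');im,d=z['im'],z['d']
f=lambda x,y:((x+.5)/3-.5+200,(y+.5)/3-.5+160)
a=pts('top',[f(652,138),f(702,262),f(112,495)],z=22);s=pts('top',[f(65,370),f(104,364),f(145,481)],z=39)
p=pts('top',[f(408,121)],z=50)
print(a.round(1),s.round(1),p.round(1))
# wall edges from depth: walls z in 15..26
uv,P,C=locate(im,d)
w=np.array([-62.4,152.9]);w/=np.hypot(*w)
for it in range(3):
    ang=np.arctan2(w[1],w[0]);ex=np.array([w[1],-w[0]])
    o=np.array([535.1,-147.5]);L=(P[:,:2]-o)@w;X=(P[:,:2]-o)@ex
    fl=(abs(P[:,2]-5.5)<3.5)&(abs(X)<60)&(L>-100)&(L<280)&(C.min(1)>150)
    # floor extents per slice
    lo=[];hi=[];cs=[]
    for l in np.arange(-70,260,8):
        m=fl&(abs(L-l)<4)
        if m.sum()>8: cs.append(l);lo.append(X[m].min());hi.append(X[m].max())
    lo,hi,cs=map(np.array,(lo,hi,cs));pl=np.polyfit(cs,lo,1);ph=np.polyfit(cs,hi,1)
    print(np.degrees(ang)-90,pl,ph)
    w=w+ex*(pl[0]+ph[0])/2;w/=np.hypot(*w)
# walls
m=(abs(P[:,2]-20)<6)&(abs(X)<60)&(abs(X)>35)&(L>-100)&(L<240)
print(m.sum(),[ (np.median(X[m&(X*k>0)]),np.polyfit(L[m&(X*k>0)],X[m&(X*k>0)],1)) for k in(-1,1)])
E
```

```text
[[ 617.7 -230.3   22. ]
 [ 530.5 -264.8   22. ]
 [ 365.7  146.4   22. ]] [[452.4 177.7  39. ]
 [456.7 150.8  39. ]
 [376.9 121.4  39. ]] [[624.9 -57.7  50. ]]
22.200856329589556 [ 7.16609845e-03 -4.34057096e+01] [-1.84785686e-02  4.54953981e+01]
22.524931272500254 [ 8.19394446e-03 -4.32133552e+01] [-1.55528767e-02  4.56187392e+01]
22.73574820034689 [ 1.44935320e-02 -4.32724851e+01] [-1.24306859e-02  4.57012451e+01]
846 [(np.float64(-44.42096249788198), array([ 8.48093390e-03, -4.50311641e+01])), (np.float64(46.74700183566584), array([7.45731354e-03, 4.68541904e+01]))]
```

Request:
play_rows([
  [1,2,-1.2,0.5,0],
  [1,6,-3.4,1.5,-1],
  [1,10,-5.7,3,-2.4],
  [1,14.5,-8.2,4.5,-2.4],
  [1,19,-10.8,6,-2.4],
  [1,23.5,-13.3,7.5,-2.4],
  [1,28,-15.9,9,-2.4],
  [1,32.5,-18.4,10,-2.4],
  [1,37,-21,10.5,-2.4],
  [1,40,-22.7,10.5,-2.4],
])

```text
clock: 1.6
eef_pos: [517.2, -265.0, 150.9]
tool_rot: [-3.141, 0.001, 0.385]
force: [0.1, -0.3, 0.0]
width: 0.2
gripper_force: 0.0
```

Request:
play_rows([
  [1,2.5,-1.4,0,0],
  [1,4.5,-2.5,0,0],
  [1,5.5,-3.1,0,0],
  [1,5.5,-3.1,0,0],
  [1,5.5,-3.1,0,0],
])

```text
clock: 2.1
eef_pos: [554.8, -218.7, 151.5]
tool_rot: [3.141, 0.001, 0.384]
force: [-0.7, -0.3, -0.2]
width: -0.2
gripper_force: 0.0
```

```bash
python3 - <<'E'
from h import *
s=ctrl.read_state();print(s['clock'],s['eef_pos'],s['tool_rot'],s['force'],s['width'])
im,d=ctrl.get_image('wrist');cv2.imwrite('pics/w1.png',im[:,:,::-1]);np.savez('w1.npz',im=im,d=d,p=s['eef_pos'],r=s['tool_rot'])
print(ctrl.calibration('wrist'))
E
```

```text
2.1 [ 554.78050564 -218.71583953  151.5367253 ] [3.14094774e+00 1.10550502e-03 3.84275201e-01] [-0.70219579 -0.25742147 -0.17897539] -0.1683894845210925
{'vfov': 71.11886837357683, 'cx': 321.4678016368081, 'cy': 238.82984379942522, 'k1': -0.06018014223330832, 'mount': array([[-7.84033185e-04, -9.48981876e-01, -3.15329643e-01,
         8.11530416e+01],
       [ 9.99999216e-01, -4.36267123e-04, -1.17344812e-03,
        -1.66450989e+00],
       [ 9.76013046e-04, -3.15330316e-01,  9.48981475e-01,
        -1.17906015e+02],
       [ 0.00000000e+00,  0.00000000e+00,  0.00000000e+00,
         1.00000000e+00]])}
```

View pics/w1.png

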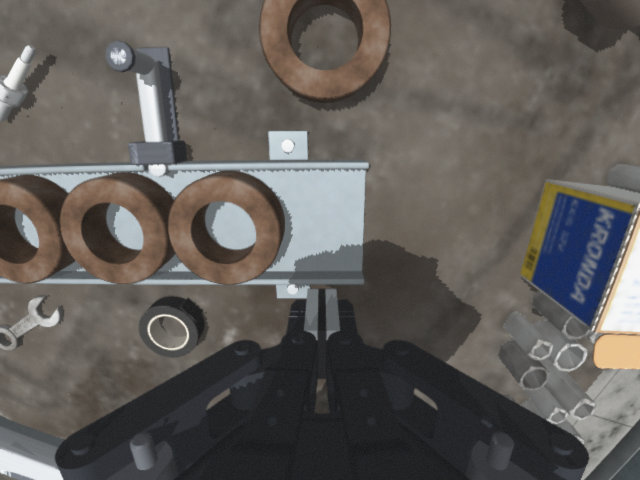

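Wrist view: the rail lies level in the picture, with open-end corners at (368,165) and (364,284). Rear ring at (226,227), post head at (120,56), closed fingertips at about (322,295), offset from the row as expected before descent.

```bash
cat >> h.py <<'E'
from scipy.spatial.transform import Rotation as Ro
def wmap(d,p,r):
    c=ctrl.calibration('wrist');M=np.array(c['mount']);R=Ro.from_euler('xyz',r).as_matrix()
    v,u=np.mgrid[0:480,0:640]
    s=cv2.undistortPoints(np.c_[u.ravel(),v.ravel()].astype(float)[:,None],K(c),np.array([c['k1'],0,0,0,0.]))[:,0]
    P=np.c_[s,np.ones(len(s))]*d.ravel()[:,None]
    P=P@M[:3,:3].T+M[:3,3]
    return (P@R.T+p).reshape(480,640,3)
E
python3 - <<'E'
from h import *
from scipy.optimize import least_squares
z=np.load('w1.npz');W=wmap(z['d'],z['p'],z['r']);C=z['im'].astype(int)
print('bench',np.median(W[100:150,450:520,2]))
v,u=np.mgrid[0:480,0:640]
brown=(C[...,0]-C[...,2]>20)
for c in[(226,227),(115,228),(325,40)]:
    q=W[brown&(np.hypot(u-c[0],v-c[1])<75)];q=q[q[:,2]>25];h=np.percentile(q[:,2],80);q=q[abs(q[:,2]-h)<2.5]
    g=q[:,:2].mean(0)
    for _ in range(5):
        q=q[np.hypot(*(q[:,:2]-g).T)<46];g=least_squares(lambda x:np.hypot(q[:,0]-x[0],q[:,1]-x[1])-33.5,g,loss='soft_l1').x
    print(c,len(q),h.round(1),g.round(1))
y=np.radians(22.1);ex=np.array([np.cos(y),np.sin(y)]);ey=np.array([-ex[1],ex[0]])
X=W[...,:2]@ex;Y=W[...,:2]@ey;Z=W[...,2]
for nm,m in(('far',(abs(v-166)<8)&(u<366)&(u>190)&(abs(Z-21)<3)),('near',(abs(v-282)<9)&(u<360)&(u>150)&(abs(Z-21)<3))):
    x=X[m];print(nm,m.sum(),np.percentile(x,[5,50,95]).round(1),np.polyfit(Y[m],x,1)[0])
print('open',np.percentile(Y[(Z>2.5)&(Z<9)&(u>300)&(u<375)&(v>185)&(v<240)],[0.5,2,5]))
m=(u<140)&(u>95)&(v<80)&(v>35)&(Z>46);print('post',m.sum(),W[m].mean(0),X[m].mean(),Y[m].mean())
p=z['p'];print('tcp',p[:2]@ex,p[:2]@ey)
m=(u>280)&(u<365)&(v>285)&(v<335)&(Z>100);print('tip z',Z[m].min() if m.any() else 0, Y[m].min()if m.any() else 0,Y[m].max()if m.any() else 0)
E
```

```text
bench 0.38154302240948823
(226, 227) 6362 37.9 [ 535.5 -147.1]
(115, 228) 5847 38.0 [503.9 -70.1]
(325, 40) 6257 32.9 [ 685.1 -166.2]
far 1331 [484.1 486.7 489. ] -0.0018773212188268
near 1239 [391.7 394.8 396.6] -0.0073501776221235205
open [-443.687914   -442.84920861 -441.30846152]
post 731 [624.28598718 -58.49422546  52.15704854] 556.4118941040267 -289.0681101450905
tcp 431.7338167594442 -411.3683742883974
tip z 130.23908195690785 -423.2669029949455 -395.8437647151844
```

Request:
play_rows([
  [1,0.5,0,2,0],
  [1,0.9,0,5,0],
  [1,0.9,0,8,0],
  [1,0.9,0,10,0],
  [1,0.9,0,11,0],
  [1,0.9,0,11.3,0],
  [1,0.9,0,11.3,0],
  [1,0.9,0,11.3,0],
])

```text
clock: 2.95
eef_pos: [564.7, -214.6, 39.7]
tool_rot: [3.14, -0.001, 0.385]
force: [0.6, -0.6, -0.3]
width: -0.1
gripper_force: 0.0
```

Request:
play_rows([
  [1,0,-0.4,0,0],
  [1,0,-0.8,0,0],
  [1,0,-1.1,0,0],
  [1,0,-1.4,0,0],
  [1,0,-1.7,0,0],
  [1,0,-2.0,0,0],
  [1,0,-2.4,0,0],
  [1,0,-2.8,0,0],
  [1,0,-3.2,0,0],
  [1,0,-3.6,0,0],
])

```text
clock: 3.95
eef_pos: [550.7, -180.6, 38.7]
tool_rot: [3.141, -0.001, 0.385]
force: [1.2, -4.5, 1.3]
width: 0.0
gripper_force: 2.0
```

Request:
play_rows([
  [1,0,-0.4,0,0],
  [1,0,-0.8,0,0],
  [1,0,-1.2,0,0],
  [1,0,-1.6,0,0],
  [1,0,-2.0,0,0],
  [1,0,-2.4,0,0],
  [1,0,-2.8,0,0],
  [1,0,-3.2,0,0],
  [1,0,-3.6,0,0],
  [1,0,-4.0,0,0],
])

```text
clock: 4.95
eef_pos: [535.0, -143.9, 38.6]
tool_rot: [3.141, 0.001, 0.385]
force: [0.9, -4.2, 1.1]
width: 0.2
gripper_force: 2.3
```

Request:
play_rows([
  [1,0,-0.4,0,0],
  [1,0,-0.8,0,0],
  [1,0,-1.2,0,0],
  [1,0,-1.6,0,0],
  [1,0,-2.0,0,0],
  [1,0,-2.4,0,0],
  [1,0,-2.8,0,0],
  [1,0,-3.1,0,0],
  [1,0,-3.4,0,0],
  [1,0,-3.6,0,0],
])

```text
clock: 5.95
eef_pos: [521.9, -109.9, 38.6]
tool_rot: [3.141, -0.0, 0.386]
force: [1.6, -4.8, 2.4]
width: -0.1
gripper_force: 2.7
```

Request:
play_rows([
  [1,0,-0.15,0,0],
  [1,0,-0.3,0,0],
  [1,0,-0.4,0,0],
])

```text
clock: 6.25
eef_pos: [520.5, -106.4, 38.6]
tool_rot: [3.141, -0.0, 0.386]
force: [1.5, -4.6, 2.2]
width: -0.1
gripper_force: 2.7
```

Request:
play_rows([
  [1,0,-0.15,0,0],
  [1,0,-0.3,0,0],
])

```text
clock: 6.45
eef_pos: [519.4, -103.7, 38.6]
tool_rot: [3.141, -0.0, 0.385]
force: [1.3, -5.3, 2.4]
width: 0.1
gripper_force: 2.7
```

Request:
play_rows([
  [1,0,-0.15,0,0],
  [1,0,-0.3,0,0],
])

```text
clock: 6.65
eef_pos: [518.2, -100.9, 38.6]
tool_rot: [3.141, -0.0, 0.385]
force: [2.4, -5.4, 1.8]
width: 0.3
gripper_force: 2.7
```

Request:
play_rows([
  [1,0,-0.15,0,0],
  [1,0,-0.3,0,0],
])

```text
clock: 6.85
eef_pos: [518.0, -99.9, 38.8]
tool_rot: [3.138, -0.002, 0.384]
force: [2.7, -10.3, 0.1]
width: 0.2
gripper_force: 5.5
```

Request:
play_rows([
  [1,0,-0.15,0,0],
  [1,0,-0.3,0,0],
])

```text
clock: 7.05
eef_pos: [518.3, -99.4, 39.1]
tool_rot: [3.134, -0.004, 0.383]
force: [5.2, -15.7, 0.4]
width: 0.0
gripper_force: 7.9
```

Request:
play_rows([
  [1,0,0,0,0],
  [1,0,0,0,0],
  [1,0,0.4,0,0],
  [1,0,1,0,0],
  [1,0,1.8,0,0],
  [1,0,1.8,-3,0],
  [1,0,1.8,-7,0],
  [1,0,1.8,-10,0],
  [1,0,1.8,-11,0],
  [1,0,1.8,-11,0],
])

```text
clock: 8.05
eef_pos: [523.1, -111.4, 149.5]
tool_rot: [3.141, -0.002, 0.386]
force: [-0.1, 0.4, -0.1]
width: -0.0
gripper_force: 0.0
```

```bash
python3 - <<'E'
from h import *
s=ctrl.read_state();print(s['clock'],s['eef_pos'],s['tool_rot'])
im,d=ctrl.get_image('wrist');cv2.imwrite('pics/w2.png',im[:,:,::-1])
W=wmap(d,s['eef_pos'],s['tool_rot']);C=im.astype(int);v,u=np.mgrid[0:480,0:640]
y=np.radians(22.1);ex=np.array([np.cos(y),np.sin(y)]);ey=np.array([-ex[1],ex[0]])
X=W[...,:2]@ex;Y=W[...,:2]@ey;Z=W[...,2]
m=(Z>46)&(Z<58)&(X>530)&(X<580)&(abs(Y+288)<25);print('post',m.sum(),u[m].mean(),v[m].mean(),X[m].mean(),Y[m].mean(),np.percentile(X[m],[2,98]))
p=s['eef_pos'];print('tcp',p[:2]@ex,p[:2]@ey)
E
```

```text
8.05 [ 523.07305055 -111.44030976  149.47647044] [ 3.14145813e+00 -1.76647203e-03  3.86427835e-01]
post 749 302.43791722296396 65.55540720961282 559.715330359379 -286.8724060666999 [551.83370836 567.83672236]
tcp 442.7156089518747 -300.0454106411863
```

View pics/w2.png

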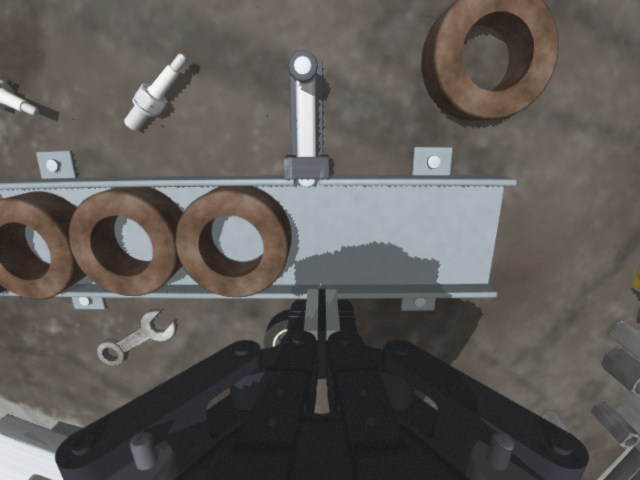

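Wrist view: the three rings are touching up against the stop, the rear one at (234,242), ahead of the keeper line at u≈306. The post head is at (302,65), and the surrounding things haven't been disturbed. Next I go over and down behind the post.

Request:
play_rows([
  [1,2,-0.3,0,0],
  [1,6,-0.8,0,0],
  [1,10,-1.3,0,0],
  [1,13.5,-1.3,0,0],
  [1,14.9,-1.3,0,0],
  [1,14.9,-1.3,0,0],
  [1,14.9,-1.3,2,0],
  [1,14.9,-1.3,5.5,0],
  [1,14.9,-1.3,8.5,0],
  [1,14.9,-1.3,9.4,0],
])

```text
clock: 9.1
eef_pos: [651.0, -44.5, 49.9]
tool_rot: [-3.138, 0.009, 0.385]
force: [0.1, 0.2, -0.1]
width: 0.0
gripper_force: 0.0
```

Request:
play_rows([
  [1,-0.2,0,0,0],
  [1,-0.5,0,0,0],
  [1,-0.8,0,0,0],
  [1,-1.1,0,0,0],
  [1,-1.4,0,0,0],
  [1,-1.7,0,0,0],
  [1,-2,0,0,0],
  [1,-2.3,0,0,0],
])

```text
clock: 9.9
eef_pos: [635.3, -52.6, 55.2]
tool_rot: [3.141, -0.002, 0.386]
force: [3.2, 0.4, 2.2]
width: -0.0
gripper_force: 1.6
```

Request:
play_rows([
  [1,-0.4,0,0,0],
  [1,-0.8,0,0,0],
  [1,-1.2,0,0,0],
  [1,-1.6,0,0,0],
  [1,-2,0,0,0],
  [1,-2.4,0,0,0],
  [1,-2.8,0,0,0],
  [1,-3.1,0,0,0],
  [1,-3.4,0,0,0],
  [1,-3.6,0,0,0],
])

```text
clock: 10.9
eef_pos: [600.8, -66.4, 54.5]
tool_rot: [3.142, 0.0, 0.385]
force: [4.2, -0.5, 1.4]
width: -0.1
gripper_force: 1.6
```

Request:
play_rows([
  [1,-0.2,0,0,0],
  [1,-0.4,0,0,0],
])

```text
clock: 11.1
eef_pos: [598.7, -67.2, 54.7]
tool_rot: [3.141, -0.003, 0.386]
force: [7.5, 1.6, 0.2]
width: -0.3
gripper_force: 3.8
```

Request:
play_rows([
  [1,-0.2,0,0,0],
  [1,-0.4,0,0,0],
])

```text
clock: 11.3
eef_pos: [598.4, -67.4, 55.1]
tool_rot: [3.139, -0.009, 0.387]
force: [13.0, 3.2, -5.4]
width: -0.1
gripper_force: 7.0
```

Force rising with no further motion means the bolt is at its limit. I'll hold briefly, back off, lift and check.

Request:
play_rows([
  [1,0,0,0,0],
  [1,0,0,0,0],
  [1,0.5,0,0,0],
  [1,1.2,0,0,0],
  [1,2,0,0,0],
  [1,2,0,-3,0],
  [1,2,0,-7,0],
  [1,2,0,-11,0],
  [1,2,0,-14,0],
  [1,2,0,-14,0],
])

```text
clock: 12.3
eef_pos: [614.4, -61.8, 198.8]
tool_rot: [3.139, -0.006, 0.385]
force: [0.4, 0.2, 0.3]
width: -0.3
gripper_force: 0.0
```

Request:
play_rows([
  [1,-4,3,0,0],
  [1,-8,7,0,0],
  [1,-12,11,0,0],
  [1,-15,15,0,0],
  [1,-15,17,0,0],
  [1,-15,17,0,0],
])

```text
clock: 12.9
eef_pos: [534.7, -281.9, 193.5]
tool_rot: [3.14, 0.003, 0.377]
force: [-0.1, -0.2, 0.3]
width: 0.3
gripper_force: 0.0
```

```bash
python3 - <<'E'
from h import *
im,d=ctrl.get_image('top')
cv2.imwrite('pics/t3.png',cv2.resize(im[160:340,200:460,::-1],None,fx=3,fy=3,interpolation=cv2.INTER_CUBIC))
E
```

```text
(no output)
```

View pics/t3.png

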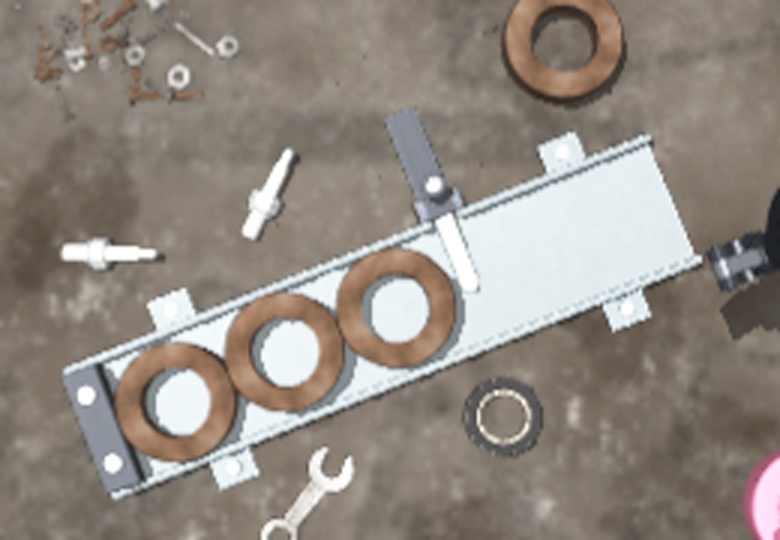

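The row is closed up against the stop: rings at crop (176,402), (285,352) and (397,308). The bolt is fully in, its tip at (472,285) behind the rear ring. Everything else is where it was.

```bash
python3 -c "
from cell import ctrl
print(ctrl.finish_job())"
```

```text
the job is handed in; nothing more can be done
None
```

The row of three rings is up against the end stop with the keeper bolt fully in behind it, the other things are where they were, and the job is handed in (no verdict was returned).

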